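Plug the relay module into the tester and throw the test lever

ROBOT

A 6-joint arm with a two-finger parallel gripper is mounted at the origin on the work surface. World frame = base frame: x ahead of the robot, y to its left, z up, the work surface at z = 0. Lengths are in m, angles in degrees, forces in N, time in s.
With the tool pointing down it reaches from about 0.325 to 0.925 m from the base axis. Payload 3.1 kg.
Tool frame: the origin (TCP) lies midway between the tips of the shut fingers; the grasp point (between the pads) lies 19 mm behind it (pinch_z is the distance from the TCP to the grasp point, in m); x points along the fingers, y is the direction in which the jaws open and shut, and the axes are right-handed (so a half turn about x gives the same grasp; the last joint's range is limited). The gripper opens to 85 mm and grips with 20 to 120 N. Pads are 22 mm wide; open, the fingers measure 114 mm over their backs; the gripper's body (76 mm by 85 mm) begins 54 mm behind the grasp point. The pads swing forward as they close: fully open they stand 13 mm farther back than shut.
Start: joints at [58.373, 12.427, 92.441, -0, 75.132, -6.429], TCP at [0.266, 0.566, 0.231] pointing down, gripper open.
Joint ranges: [-157.48, 157.48], [-44.54, 120.13], [17.64, 146.25], [-64.5, 244.5], [7.68, 150.69], [-147.95, 147.95]. Speed limits (degrees/s): [159.86, 159.86, 180, 180, 180, 180].

INTERFACE

Orientations are given as a 3x3 rotation matrix whose columns are the frame's x, y, z axes.
In Python, from bench import * gives the robot as it stands. The module is installed in compiled form; this text tells all that it offers.
- The arm moves only by the tool move_arm, never from a script. Its argument "increments" is one flat list of numbers, 6 for each row, row after row: the shift along the tool's x, y, z in mm, then the turn, a rotation vector about the tool's x, y, z in rad. A call has 1 to 20 rows; each row is the pose to reach, as a shift and turn from the pose measured when the call began, along the tool's axes at that moment; what a row does not reach only later rows make up. A row lasts 1/10 s, in which the tool goes at most 50 mm and 8.59 degrees, less where a joint would pass 70% of its speed; a pose out of reach is approached as far as the arm can. A call with a gripper value outside its range is refused whole. "hand" is the opening, from 0 (shut) to 1 (fully open), set as the call begins (left out, the last holds). The fingers move at their own pace and stop on an object; "grip_force" is the grip in N (left out, the last holds). Time passes only in rows, so rows that repeat a pose let the fingers close. It gives the time, the measured TCP pose, the force and the opening at its end, in the units of the state.
- state(): the state, without advancing time (a new reading comes with each control period).
- camera(name): name is "scene" or "side" or "wrist"; returns the picture (480x640x3 uint8, red, green, blue); there is no depth.
- camera_params(name): a dict with "fx", "fy", "cx", "cy" (pixels), "R" (3x3) and "t" (3): a world point X has camera coordinates R X + t. Camera axes: x right, y down, z forward; pixel columns grow to the right and rows downward; lengths in m; the calibration is good to about 2 mm. A picture is of the moment at which its call begins: read the wrist's pose just before it. camera_params takes no time and is no camera call; for the wrist camera it gives the pose at the moment of the call.
- hand_in(): hands the job in, once; it reports no verdict.
Trained networks look in the newest picture that a camera, given by its name, has taken for a name from the list of things; names that differ only in an ending like _2 or _b are one class to them, and where a whole thing is asked for, a point or a joint stands for the part that bears it (a point fixed in the world has none). Each returns a list of dicts, best first, with "confidence" (0 to 1); they miss things now and then, are a little off and sometimes report something else, mostly with a low value. They report only what shows in the picture. A call takes as long as a camera call. They do not tell look-alikes from the thing itself.
- spot_in(thing, camera): "xyz" ([x, y, z] in m, in the coordinates of the camera as it stood for that picture, good to about 4 mm: the middle of the surface that is visible of it).
- silhouettes(thing, camera): "mask" (480x640 bool, what is visible of it).
- pinpoint(thing, camera): "xyz" ([x, y, z] in m, in the coordinates of the camera as it stood for that picture, good to about 4 mm: a listed point, or the origin of a listed thing).
The state is a dict: "time": time; "joint_pos": joint angles; "joint_vel": joint speeds; "joint_torque": joint torques, N m; "ee_pos": TCP position; "eef_rot": TCP orientation; "wrist_force": force on the tool from outside, world axes, zero at the start; "wrist_torque": the same for the moment, N m; "gripper_width": opening from 0.0 (shut) to 1.0 (fully open).
Only numpy, scipy, OpenCV 4.12 (cv2) and the standard library are available. Lean on these libraries where they do the work, as an engineer would, in place of code of your own. Each camera call takes 0.05 s, during which the arm holds its last target.

TASK

Pick up the oblong black relay module standing on the bench and plug it, upright, fully home into the socket with the oblong hole on the tester, so that its housing sits flat on the socket block. Only then push the tester's lever all the way over to its far stop, away from the robot, and leave the module seated and let go. Leave the square module and the other things on the bench where they are.

Things in the scene. Friction and masses are not known exactly. Their poses are not given: they have to be found in the camera images.
- oblong_module_centre (a point): the module to plug in, upright: black housing 40 (its x) x 60 (its y) x 60 mm high on a narrower foot 32 (x) x 52 (y) x 22 mm, 82 mm high in all; flat screw heads 3 mm high on top, a 3 mm metal plate on the +y end. 110 to 220 g. Point at its centre, 41 mm above the underside of the foot. Grip the housing across its 40 mm width. Fits the socket either way round
- oblong_module_foot (a point): centre of the underside of that module's foot, same axes; on the bench at the start
- oblong_socket_mouth (a point): the socket to use: fixed grey block 85 (x) x 95 (y) x 40 mm high, its top 50 mm above the bench, with an oblong hole 35 (x) x 55 (y) mm, 26 mm deep, rim bevelled 2 mm. Point at the hole's centre at the top face; z up, x away from the robot. Module fully home: its foot is 22 mm below this point and its housing rests on the block
- square_socket_mouth (a point): the other socket, not used, stays empty: a like block beside the first, 120 mm away along y on either side, with a 33 x 33 mm hole; same point and axes
- lever_tip (a point): centre of the 26 mm black ball on the tester's lever, 100 mm from the pivot. Pivot 32 mm above the bench, its axis along the socket's y. The lever stands on a low grey base (25 mm) at the tester's left end seen from the robot, at least 120 mm from the nearer socket's centre
- lever (a joint): lever angle in rad: 0 leans 0.5 rad towards the robot (-x of the tester), 0.5 upright, 1.0 leans 0.5 rad away from the robot (+x), its far stop. Starts at 0 to 0.2. Stays where it is left; moves with about 1 N at the ball
- square_module_centre (a point): the other black module, not to be used: 40 x 40 x 60 mm housing on a 30 x 30 x 22 mm foot, standing upright on the bench; point at its centre, 41 mm up
- screwdriver: screwdriver with blue handle lying on the bench near the robot (bystander)
- wrench: steel wrench lying on the bench near the robot (bystander)
- bracket: small L-shaped aluminium bracket, 55 x 45 mm, 40 mm high, on the bench to the right (bystander)
- jar: clear jar with white lid, 60 mm across, 85 mm high, at the far side of the bench (bystander)
- reel: empty cardboard reel, 90 mm across, 55 mm high, at the far side of the bench (bystander)
There are look-alikes about, which are no part of the job. What is shaped like the part that bears oblong_module_centre but blue is not meant.

How it is judged (in metres and radians):
On the way:
1. the oblong module sits fully home in the oblong socket while the lever is still on the robot's side (horizontal distance between oblong_module_foot and oblong_socket_mouth below 0.004 m and z of oblong_module_foot in the frame of oblong_socket_mouth below -0.0195 m and angle between oblong_module_centre's own z axis and vertical below 0.07 rad and angle between the y axis of oblong_module_centre and the y axis of oblong_socket_mouth, either way round below 0.12 rad and value of joint lever below 0.4 rad), for 0.2 s.
At the end, for the whole second after the job is handed in: The oblong module stands fully home in the oblong socket (foot at least 19.5 mm below the mouth, within 4 mm of its centre, upright within 0.07 rad, in line within 0.12 rad either way round), at rest and released, and the lever is at its far stop (over 0.88 rad) (horizontal distance between oblong_module_foot and oblong_socket_mouth below 0.004 m and z of oblong_module_foot in the frame of oblong_socket_mouth below -0.0195 m and angle between oblong_module_centre's own z axis and vertical below 0.07 rad and angle between the y axis of oblong_module_centre and the y axis of oblong_socket_mouth, either way round below 0.12 rad and value of joint lever above 0.88 rad and linear speed of oblong_module below 0.02 m/s); the robot touches nothing.
It fails at once if the square module or another bystander is moved by more than 30 mm (distance of any of square_module_centre, screwdriver, wrench, bracket, jar, reel from where it was at the start of the episode above 0.03 m).
It also fails if it takes over 54 s, if anything falls off the work surface, if the arm or the gripper's body presses on something with over 40 N, if the wrist force passes 120 N, or if a joint passes its speed limit or range.

## Working session

There is one attempt and no reset: what is moved stays moved. The work goes in short steps, Python scripts to look and compute and a tool call to move; the robot and the scene stay as the last step left them, time stands still between calls to the robot, and variables do not carry over. Pictures are saved under pics/ and viewed, and the job is handed in when it is done.

Besides the shell and the picture viewer there is one more tool, called after "Request:" as name(argument=value, ...), one argument or row to a line, values as JSON. move_arm: Moves the arm, as the interface text tells. Its arguments: {"type":"object","properties":{"increments":{"type":"array","items":{"type":"number"}},"hand":{"type":"number"},"grip_force":{"type":"number"}},"required":["increments"]}

```bash
mkdir -p pics; cat > h.py <<'E'
from bench import *
import numpy as np, cv2
def snap(n,f):
    im=camera(n); cv2.imwrite('pics/'+f,im[:,:,::-1]); return im
def w(n,p):
    c=camera_params(n); return np.array(c['R']).T@(np.array(p)-np.array(c['t']))
def px(n,X):
    c=camera_params(n); q=np.array(c['R'])@np.array(X)+np.array(c['t']); return np.round([c['fx']*q[0]/q[2]+c['cx'],c['fy']*q[1]/q[2]+c['cy']],1)
def ray(n,u,v,z):
    c=camera_params(n);R=np.array(c['R']);C=-R.T@np.array(c['t']);d=R.T@np.array([(u-c['cx'])/c['fx'],(v-c['cy'])/c['fy'],1]);return C+d*(z-C[2])/d[2]
E
python3 - <<'E'
from h import *
np.set_printoptions(precision=4,suppress=True)
for n in ['scene','side']:
    snap(n,n+'0.png')
    for t in ['oblong_module_centre','oblong_socket_mouth','square_socket_mouth','lever_tip','square_module_centre']:
        for d in pinpoint(t,n): X=w(n,d['xyz']); print(n,t,round(d['confidence'],2),X,px(n,X))
s=state();print(s['time'],s['ee_pos'],s['eef_rot'])
E
```

```text
scene oblong_module_centre 0.86 [ 0.4483 -0.2909  0.0401] [309.8 161. ]
scene oblong_module_centre 0.67 [ 0.5282 -0.2098  0.0413] [299.8 189.6]
scene oblong_module_centre 0.65 [ 0.3659 -0.0971  0.0016] [367.2 201.9]
scene oblong_module_centre 0.56 [0.5572 0.0106 0.05  ] [331.  249.3]
scene oblong_socket_mouth 0.71 [0.5585 0.0106 0.0508] [330.6 249.4]
scene square_socket_mouth 0.71 [0.5672 0.1325 0.0463] [353.2 288.3]
scene lever_tip 0.6 [0.5376 0.2563 0.1265] [397.2 310.4]
scene square_module_centre 0.6 [ 0.6251 -0.2543  0.0408] [262.8 192.8]
side oblong_module_centre 0.95 [ 0.4388 -0.2933  0.0408] [293.  386.8]
side oblong_module_centre 0.66 [ 0.5248 -0.2164  0.041 ] [326.4 339.8]
side oblong_module_centre 0.64 [0.7858 0.0793 0.0013] [387.9 231.4]
side oblong_socket_mouth 0.69 [0.5552 0.016  0.0503] [303.8 251.6]
side square_socket_mouth 0.94 [0.5679 0.1366 0.05  ] [293.2 217.4]
side lever_tip 0.77 [0.5339 0.2565 0.1197] [264.6 166.8]
side square_module_centre 0.81 [ 0.6258 -0.2494  0.0406] [384.9 340.4]
0.6 [0.2661 0.5656 0.2314] [[ 0.0001  0.4257  0.9048]
 [ 0.0001  0.9048 -0.4257]
 [-1.      0.0001  0.    ]]
```

View pics/scene0.png

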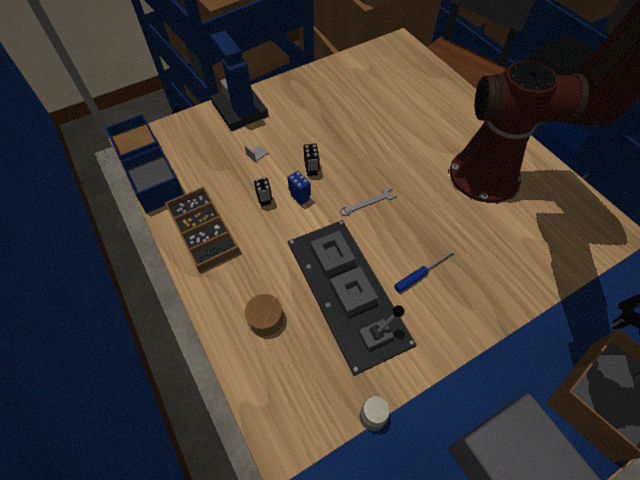

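View pics/side0.png

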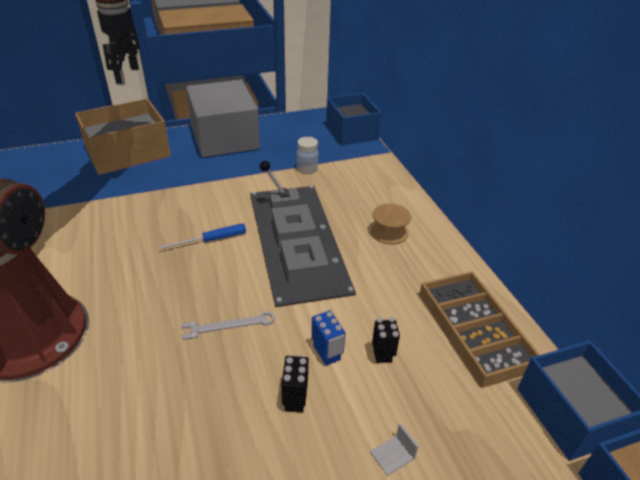

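```bash
python3 - <<'E'
import cv2
im=cv2.imread('pics/scene0.png')[130:230,230:360]
a=cv2.resize(im,None,fx=5,fy=5,interpolation=2)[:500,:600]
im=cv2.imread('pics/side0.png')[290:420,260:430]
b=cv2.resize(im,None,fx=4,fy=4,interpolation=2)
cv2.imwrite('pics/c1.png',cv2.resize(a,(780,600)) if 0 else a);cv2.imwrite('pics/c2.png',b)
E
```

```text
(no output)
```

View pics/c1.png

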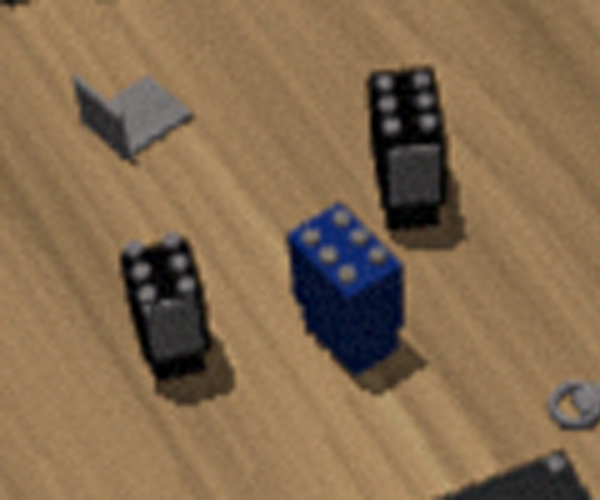

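View pics/c2.png

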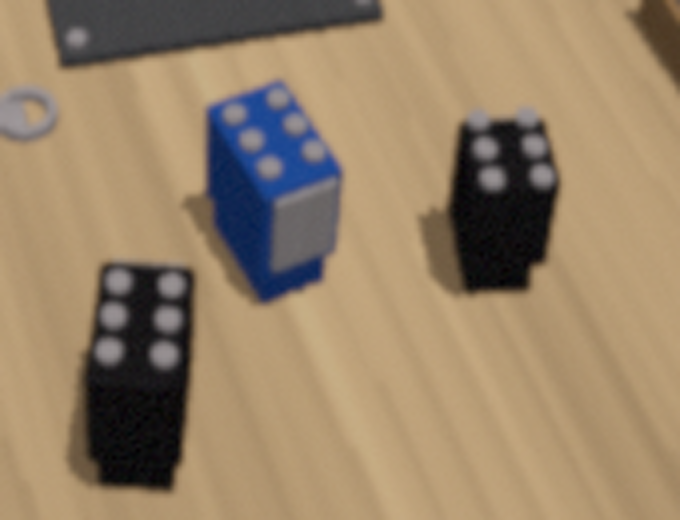

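```bash
python3 - <<'E'
from h import *
np.set_printoptions(precision=4,suppress=True)
c=camera_params('wrist');s=state();R=np.array(c['R']);C=-R.T@np.array(c['t']);E=np.array(s['eef_rot'])
print('cam in tool',E.T@(C-np.array(s['ee_pos'])),'\n',E.T@R.T,c['fx'],c['fy'],c['cx'],c['cy'])
# yaw of module from screws in side crop
off=np.array([260,290])
P=[(118,280),(172,285),(113,316),(168,319),(109,351),(164,354)]
Q=np.array([ray('side',u/4+260,v/4+290,0.085) for u,v in P]);print(Q,Q.mean(0))
# target look pose
T=np.array([0.47,0.06,0.34]);print('delta tool',E.T@(T-np.array(s['ee_pos'])))
E
```

```text
cam in tool [-0.1428 -0.     -0.0659] 
 [[ 0.     -0.2623  0.965 ]
 [ 1.     -0.0008 -0.0003]
 [ 0.0009  0.965   0.2623]] 367.40613117720426 367.40613117720426 319.64580305824035 241.25172677924107
[[ 0.4397 -0.2713  0.085 ]
 [ 0.46   -0.2804  0.085 ]
 [ 0.4327 -0.2878  0.085 ]
 [ 0.4535 -0.2959  0.085 ]
 [ 0.4265 -0.3034  0.085 ]
 [ 0.4469 -0.3114  0.085 ]] [ 0.4432 -0.2917  0.085 ]
delta tool [-0.1087 -0.3706  0.3998]
```

Request:
move_arm(
  increments=[-100,-286,415,1.21,0,0,-100,-286,415,1.21,0,0,-100,-286,415,1.21,0,0,-100,-286,415,1.21,0,0,-100,-286,415,1.21,0,0,-100,-286,415,1.21,0,0,-100,-286,415,1.21,0,0,-100,-286,415,1.21,0,0,-100,-286,415,1.21,0,0,-100,-286,415,1.21,0,0,-100,-286,415,1.21,0,0,-100,-286,415,1.21,0,0,-100,-286,415,1.21,0,0],
  hand=1,
)

```text
time: 1.9
ee_pos: [0.5192, 0.1308, 0.3309]
eef_rot: [[-0.001, 0.997, -0.079], [0.001, -0.079, -0.997], [-1.0, -0.001, -0.001]]
wrist_force: [1.2, 0.0, -0.0]
gripper_width: 0.998
```

```bash
python3 - <<'E'
from h import *
np.set_printoptions(precision=4,suppress=True)
s=state();print(s['time'],s['ee_pos'],s['eef_rot'],s['joint_pos'])
n='wrist';snap(n,'w1.png')
for t in ['oblong_socket_mouth','square_socket_mouth','lever_tip']:
    for d in pinpoint(t,n): X=w(n,d['xyz']); print(n,t,round(d['confidence'],2),X,px(n,X))
E
```

```text
1.9 [0.5192 0.1308 0.3309] [[-0.0011  0.9969 -0.079 ]
 [ 0.001  -0.079  -0.9969]
 [-1.     -0.0012 -0.0009]] [ 6.5885 -2.3237 97.6716  0.0659 84.7103 11.1107]
wrist oblong_socket_mouth 0.82 [0.5566 0.0169 0.0495] [357.3 289.9]
wrist square_socket_mouth 0.65 [0.57   0.1341 0.0524] [364.  195.4]
wrist square_socket_mouth 0.6 [0.5341 0.2602 0.1192] [325.6  67.5]
wrist lever_tip 0.59 [0.5352 0.2601 0.1204] [326.7  67.2]
```

View pics/w1.png

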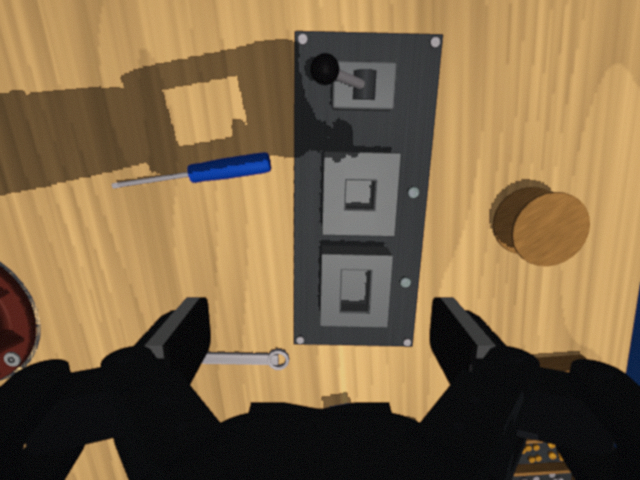

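```bash
python3 - <<'E'
import cv2
im=cv2.imread('pics/w1.png')[235:340,305:405]
b=cv2.resize(im,None,fx=5,fy=5,interpolation=2);b=cv2.convertScaleAbs(b,alpha=1.5)
cv2.imwrite('pics/c3.png',b)
E
```

```text
(no output)
```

View pics/c3.png

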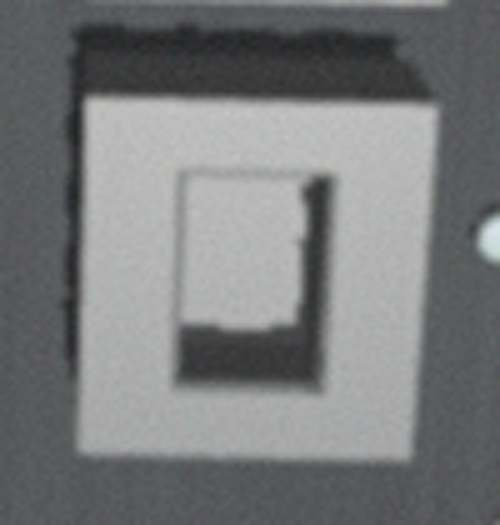

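```bash
python3 - <<'E'
from h import *
np.set_printoptions(precision=4,suppress=True)
def f(P): 
    Q=np.array([ray('wrist',u/5+304.6,v/5+234.6,0.05) for u,v in P]); return Q
Q=f([(86,96),(437,103),(412,462),(78,455)]);print(Q,Q.mean(0))
print(np.degrees([np.arctan2(*(b-a)[1::-1]) for a,b in [(Q[0],Q[1]),(Q[3],Q[2]),(Q[3],Q[0]),(Q[2],Q[1])]]), [np.linalg.norm(b-a) for a,b in [(Q[0],Q[1]),(Q[3],Q[2]),(Q[3],Q[0]),(Q[2],Q[1])]])
H=f([(178,170),(336,173),(324,391),(173,385)]);print(H,H.mean(0))
E=np.array(state()['eef_rot']);p=np.array(state()['ee_pos'])
print(E.T@(np.array([.443,-.292,.26])-p))
E
```

```text
[[ 0.5165  0.067   0.05  ]
 [ 0.6009  0.0587  0.05  ]
 [ 0.592  -0.0368  0.05  ]
 [ 0.5072 -0.0283  0.05  ]] [0.5542 0.0152 0.05  ]
[-5.6176 -5.741  84.433  84.7098] [np.float64(0.0847511117567359), np.float64(0.08521468630155), np.float64(0.09569359374793746), np.float64(0.09587855586912533)]
[[ 0.5375  0.0464  0.05  ]
 [ 0.5758  0.0427  0.05  ]
 [ 0.5705 -0.0153  0.05  ]
 [ 0.5326 -0.0107  0.05  ]] [0.5541 0.0158 0.05  ]
[ 0.0708 -0.0432  0.4281]
```

Request:
move_arm(
  increments=[71,-43,428,0.312,0,0,71,-43,428,0.312,0,0,71,-43,428,0.312,0,0,71,-43,428,0.312,0,0,71,-43,428,0.312,0,0,71,-43,428,0.312,0,0,71,-43,428,0.312,0,0,71,-43,428,0.312,0,0,71,-43,428,0.312,0,0,71,-43,428,0.312,0,0,71,-43,428,0.312,0,0,71,-43,428,0.312,0,0],
)

```text
time: 3.3
ee_pos: [0.4437, -0.2904, 0.2598]
eef_rot: [[-0.001, 0.926, -0.377], [0.001, -0.377, -0.926], [-1.0, -0.001, -0.001]]
wrist_force: [-0.3, -0.4, 0.9]
gripper_width: 1.001
```

```bash
python3 - <<'E'
from h import *
np.set_printoptions(precision=4,suppress=True)
s=state();print(s['time'],s['ee_pos'],s['eef_rot'],s['joint_pos'])
n='wrist';im=snap(n,'w2.png')
for t in ['oblong_module_centre']:
    for d in pinpoint(t,n): X=w(n,d['xyz']); print(n,t,round(d['confidence'],2),X,px(n,X))
q=px(n,[.443,-.292,.085]).astype(int);print(q)
c=im[max(0,q[1]-70):q[1]+70,q[0]-80:q[0]+80,::-1];cv2.imwrite('pics/c4.png',cv2.resize(cv2.convertScaleAbs(c,alpha=1.6),None,fx=4,fy=4,interpolation=2))
E
```

```text
3.3 [ 0.4437 -0.2904  0.2598] [[-0.0009  0.9261 -0.3772]
 [ 0.0009 -0.3772 -0.9261]
 [-1.     -0.0012 -0.0005]] [-40.7934  -0.4816 103.4056   0.0064  77.1481 -18.6359]
wrist oblong_module_centre 0.62 [ 0.5299 -0.2128  0.0431] [374.3  98.4]
[319 221]
```

View pics/c4.png

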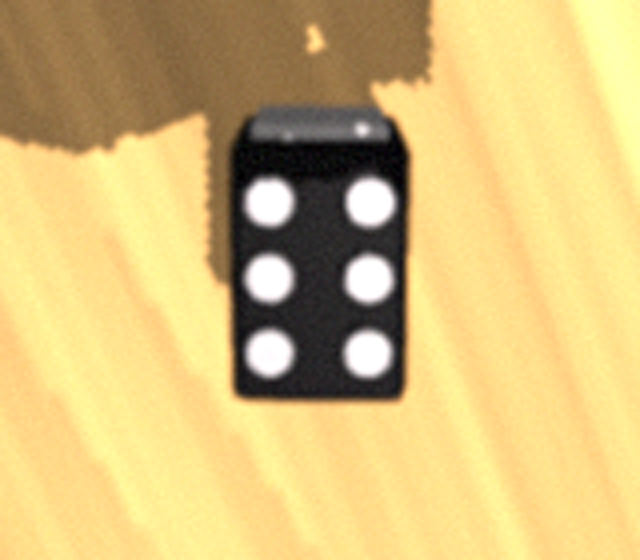

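View pics/w2.png

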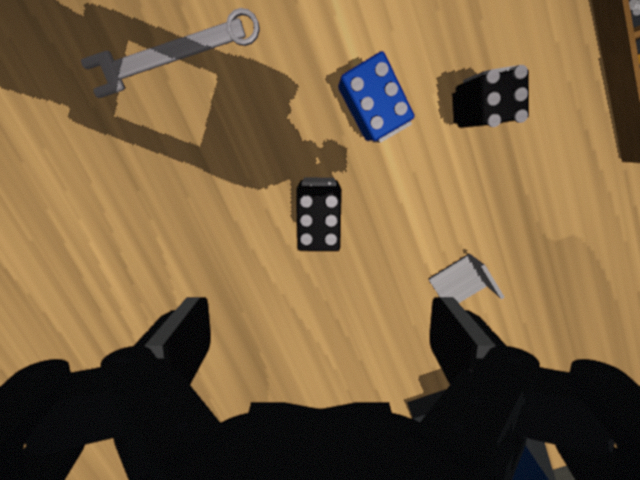

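```bash
python3 - <<'E'
from h import *
np.set_printoptions(precision=4,suppress=True)
S=np.array([(270,202),(370,202),(270,279),(369,279),(270,353),(368,353)])
Q=np.array([ray('wrist',u/4+239-.4,v/4+151-.4,0.085) for u,v in S]);m=Q.mean(0)
print(Q,m,np.degrees([np.arctan2(*(b-a)[1::-1]) for a,b in [(Q[0],Q[1]),(Q[4],Q[5]),(Q[4],Q[0]),(Q[5],Q[1])]]))
print('bracket',ray('wrist',465,270,0.0),ray('wrist',500,297,.04), ray('wrist',430,280,0))
s=state();E=np.array(s['eef_rot']);p=np.array(s['ee_pos'])
m[2]=.043;print(E.T@(m-p), E.T@(np.array([0,0,-1.])))
print(E.T@(ray('wrist',430,280,0)-p))
E
```

```text
[[ 0.4392 -0.2711  0.085 ]
 [ 0.4594 -0.2793  0.085 ]
 [ 0.4326 -0.2869  0.085 ]
 [ 0.4529 -0.2951  0.085 ]
 [ 0.4261 -0.3025  0.085 ]
 [ 0.4464 -0.3107  0.085 ]] [ 0.4428 -0.2909  0.085 ] [-22.1705 -22.1696  67.275   67.542 ]
bracket [ 0.571  -0.4262  0.    ] [ 0.5869 -0.4502  0.04  ] [ 0.5296 -0.4227  0.    ]
[ 0.2171 -0.0007  0.0009] [1.     0.0006 0.    ]
[0.26   0.1294 0.0903]
```

Request:
move_arm(
  increments=[50,-0.5,1,0,0,0,100,-0.5,1,0,0,0,140,-0.5,1,0,0,0,180,-0.5,1,0,0,0,205,-0.5,1,0,0,0,217,-0.5,1,0,0,0,217,-0.5,1,0,0,0,217,-0.5,1,0,0,0],
)

```text
time: 4.2
ee_pos: [0.4442, -0.2915, 0.0445]
eef_rot: [[0.001, 0.927, -0.376], [-0.001, -0.376, -0.927], [-1.0, 0.002, 0.001]]
wrist_force: [0.0, 0.2, 0.5]
gripper_width: 0.997
```

Request:
move_arm(
  increments=[0,0,0,0,0,0,0,0,0,0,0,0,0,0,0,0,0,0,0,0,0,0,0,0,0,0,0,0,0,0,0,0,0,0,0,0,0,0,0,0,0,0,0,0,0,0,0,0],
  hand=0,
  grip_force=50,
)

```text
time: 5.0
ee_pos: [0.4444, -0.2919, 0.0458]
eef_rot: [[0.002, 0.927, -0.376], [-0.002, -0.376, -0.927], [-1.0, 0.002, 0.001]]
wrist_force: [-2.6, -0.1, 7.0]
gripper_width: 0.466
```

Request:
move_arm(
  increments=[-20,0,0,0,0,0,-60,0,0,0,0,0,-100,0,0,0,0,0,-140,0,0,0,0,0,-140,0,0,0,0,0,-140,0,0,0,0,0],
)

```text
time: 5.6
ee_pos: [0.4445, -0.292, 0.1865]
eef_rot: [[0.003, 0.927, -0.376], [-0.003, -0.376, -0.927], [-1.0, 0.004, 0.002]]
wrist_force: [-0.8, -0.4, -1.8]
gripper_width: 0.465
```

```bash
python3 - <<'E'
from h import *
np.set_printoptions(precision=4,suppress=True)
s=state();E=np.array(s['eef_rot']);p=np.array(s['ee_pos']);print(s['time'],p,E,s['gripper_width'],s['wrist_force'],s['wrist_torque'])
im=snap('wrist','w3.png');snap('side','s3.png')
E
```

```text
5.6 [ 0.4445 -0.292   0.1865] [[ 0.0033  0.9267 -0.3759]
 [-0.0033 -0.3759 -0.9267]
 [-1.      0.0043  0.0018]] 0.46490984666993745 [-0.7727 -0.3934 -1.7596] [ 0.0418  0.001  -0.0132]
```

View pics/w3.png

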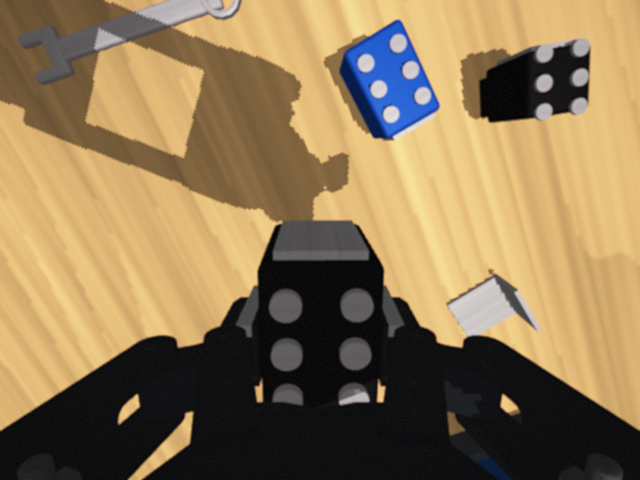

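View pics/s3.png

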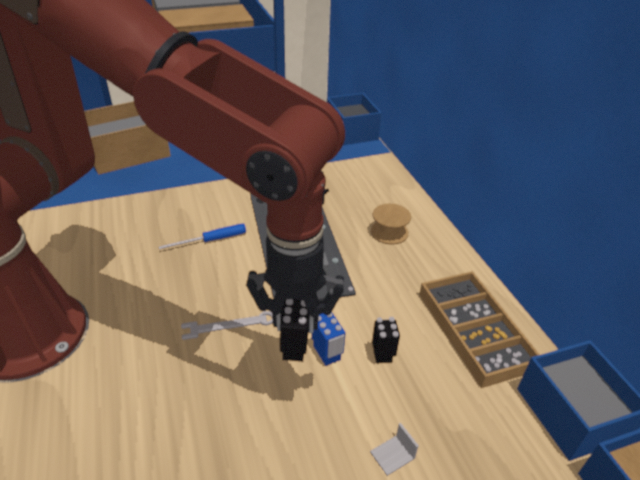

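```bash
python3 - <<'E'
from h import *
np.set_printoptions(precision=4,suppress=True)
s=state();E=np.array(s['eef_rot']);p=np.array(s['ee_pos'])
im=cv2.imread('pics/w3.png');g=cv2.cvtColor(im,6)[285:400,255:390]
n,l,st,ce=cv2.connectedComponentsWithStats((g>60).astype(np.uint8))
for i in range(n): print(st[i],ce[i]+[255,285])
S=[(286,306),(357,306),(287,354),(355,354)]
Q=np.array([E.T@(ray('wrist',u,v,p[2]+.0393)-p) for u,v in S]);print(Q)
E
```

```text
[    0     0   135   115 10801] [321.5129 342.3147]
[ 0  0  3 28 74] [255.8919 297.7973]
[128   0   7  52 238] [386.584  303.7269]
[ 14   5  33  33 876] [285.1575 305.9269]
[ 86   4  33  33 863] [356.5052 305.117 ]
[ 85  53  31  32 805] [354.7963 353.595 ]
[ 16  54  31  32 813] [286.2177 354.5646]
[  0  94   8  21 132] [258.9773 390.553 ]
[121  94  10  21 144] [380.2014 390.625 ]
[ 18  99  30  16 372] [287.4731 392.8306]
[ 84  99  31  16 407] [353.3268 392.4717]
[[-0.0393 -0.0101 -0.0175]
 [-0.0393  0.0117 -0.0175]
 [-0.0393 -0.0101 -0.0008]
 [-0.0393  0.0115 -0.0008]]
```

```bash
cat >> h.py <<'E'
from scipy.spatial.transform import Rotation as Ro
def plan(mod,yaw,zt,off=(0,0)):
    s=state();E=np.array(s['eef_rot']);p=np.array(s['ee_pos']);a=np.radians(yaw)
    y=np.array([np.cos(a),np.sin(a),0]);x=np.array([0,0,-1.]);T=np.c_[x,y,np.cross(x,y)]
    tp=np.array([mod[0],mod[1],zt])-T[:,1]*off[0]-T[:,2]*off[1]
    return np.round(1000*E.T@(tp-p),1),np.round(Ro.from_matrix(E.T@T).as_rotvec(),4),tp
E
python3 - <<'E'
from h import *
print(plan((.5541,.0155),-5.7,.155,(.0005,-.0008)))
E
```

```text
(array([  28.6,  -12.1, -324.5]), array([-0.2858, -0.0005,  0.0016]), array([0.55352302, 0.01475362, 0.155     ]))
```

Request:
move_arm(
  increments=[0,-5,-120,-0.1,0,0,0,-5,-120,-0.1,0,0,0,-9,-220,-0.2,0,0,0,-9,-220,-0.2,0,0,28.6,-12.1,-324.5,-0.286,0,0.002,28.6,-12.1,-324.5,-0.286,0,0.002,28.6,-12.1,-324.5,-0.286,0,0.002,28.6,-12.1,-324.5,-0.286,0,0.002,28.6,-12.1,-324.5,-0.286,0,0.002,28.6,-12.1,-324.5,-0.286,0,0.002,28.6,-12.1,-324.5,-0.286,0,0.002],
)

```text
time: 6.8
ee_pos: [0.5531, 0.0135, 0.1546]
eef_rot: [[-0.0, 0.995, -0.101], [0.0, -0.101, -0.995], [-1.0, -0.0, -0.0]]
wrist_force: [-0.3, -0.1, -1.9]
gripper_width: 0.463
```

```bash
python3 - <<'E'
from h import *
np.set_printoptions(precision=4,suppress=True)
s=state();E=np.array(s['eef_rot']);p=np.array(s['ee_pos']);print(s['time'],p,E,s['gripper_width'],s['wrist_force'])
print(plan((.5541,.0155),-5.7,.115,(.0005,-.0008)))
for n in ['wrist','side','scene']: snap(n,n+'4.png')
a=cv2.imread('pics/side4.png')[150:330,220:400];b=cv2.imread('pics/scene4.png')[180:330,260:420]
cv2.imwrite('pics/c5.png',np.hstack([cv2.resize(a,(400,400),interpolation=2),cv2.resize(b,(400,400),interpolation=2)]))
E
```

```text
6.8 [0.5531 0.0135 0.1546] [[-0.0002  0.9949 -0.101 ]
 [ 0.0001 -0.101  -0.9949]
 [-1.     -0.0002 -0.0001]] 0.4632851678666485 [-0.3053 -0.0746 -1.8779]
(array([39.6,  0.3, -1.3]), array([-0.0017, -0.0001,  0.0002]), array([0.5535, 0.0148, 0.115 ]))
```

View pics/wrist4.png

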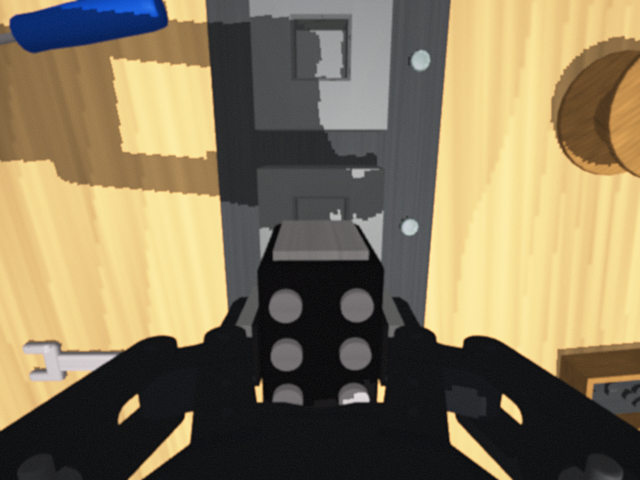

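View pics/c5.png

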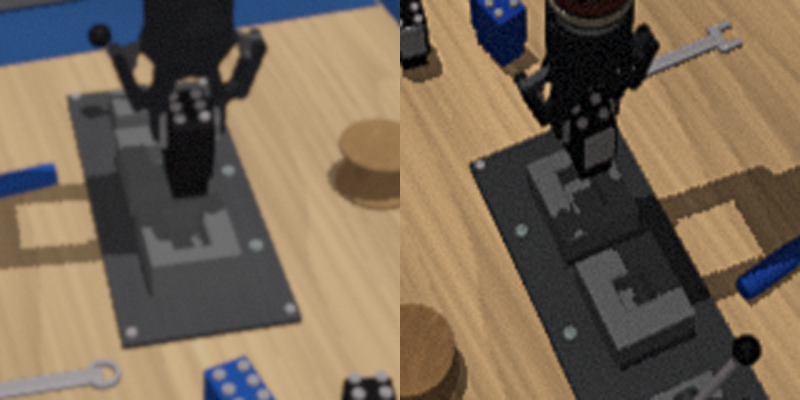

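Request:
move_arm(
  increments=[30,0.3,-1.3,-0.002,0,0,48,0.3,-1.3,-0.002,0,0,48,0.3,-1.3,-0.002,0,0,48,0.3,-1.3,-0.002,0,0],
)

```text
time: 7.35
ee_pos: [0.554, 0.0146, 0.1074]
eef_rot: [[0.001, 0.995, -0.1], [0.0, -0.1, -0.995], [-1.0, 0.001, -0.0]]
wrist_force: [0.7, -0.2, -1.8]
gripper_width: 0.467
```

```bash
python3 - <<'E'
from h import *
np.set_printoptions(precision=4,suppress=True)
s=state();p=np.array(s['ee_pos']);print(s['time'],p,s['wrist_force'],plan((.5541,.0155),-5.7,.09,(.0005,-.0008)))
im=snap('wrist','w5.png');c=im[100:290,230:410,::-1]
cv2.imwrite('pics/c6.png',cv2.resize(cv2.convertScaleAbs(c,alpha=2.5),None,fx=3,fy=3,interpolation=2))
E
```

```text
7.35 [0.554  0.0146 0.1074] [ 0.7165 -0.2019 -1.8334] (array([17.4, -0.5, -0.1]), array([-0.0003, -0.0003, -0.0007]), array([0.5535, 0.0148, 0.09  ]))
```

View pics/c6.png

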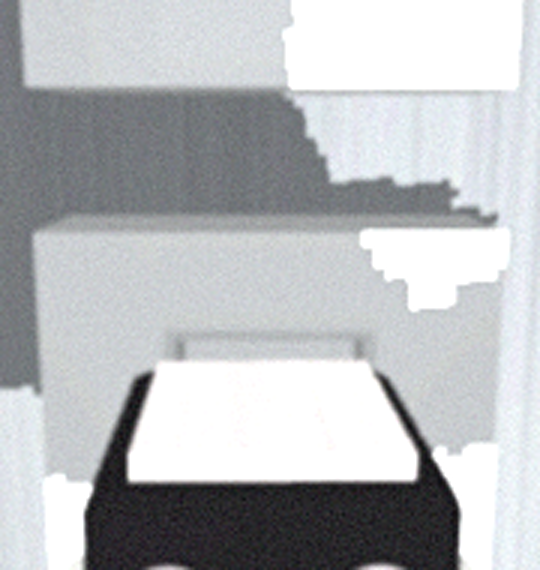

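```bash
python3 - <<'E'
from h import *
np.set_printoptions(precision=4,suppress=True)
s=state();E=np.array(s['eef_rot']);p=np.array(s['ee_pos'])
for u,v in [(165,333),(378,333),(33,232),(508,228)]:
    X=ray('wrist',230-.3+u/3,100-.3+v/3,.05);print(X,E.T@(X-p))
E
```

```text
[0.5389 0.0454 0.05  ] [ 0.0583 -0.0191 -0.0291]
[0.5781 0.0414 0.05  ] [ 0.0584  0.0203 -0.029 ]
[0.5175 0.0661 0.05  ] [ 0.0583 -0.0424 -0.0476]
[0.6029 0.0582 0.05  ] [ 0.0585  0.0433 -0.0482]
```

Request:
move_arm(
  increments=[5,-0.2,0.4,0,0,0,9,-0.2,0.4,0,0,0,12,-0.2,0.4,0,0,0,14,-0.2,0.4,0,0,0,16,-0.2,0.4,0,0,0,18,-0.2,0.4,0,0,0,18,-0.2,0.4,0,0,0],
)

```text
time: 8.1
ee_pos: [0.5545, 0.0143, 0.09]
eef_rot: [[0.002, 0.995, -0.099], [0.0, -0.099, -0.995], [-1.0, 0.002, -0.0]]
wrist_force: [-1.4, 0.3, -1.9]
gripper_width: 0.464
```

Request:
move_arm(
  increments=[4,-0.3,0,0,0,0,7,-0.3,0,0,0,0,10,-0.3,0,0,0,0,13,-0.3,0,0,0,0,15,-0.3,0,0,0,0,17,-0.3,0,0,0,0,17,-0.3,0,0,0,0],
)

```text
time: 8.8
ee_pos: [0.5544, 0.0144, 0.0739]
eef_rot: [[0.002, 0.995, -0.099], [0.0, -0.099, -0.995], [-1.0, 0.002, -0.0]]
wrist_force: [-2.2, 0.5, 4.0]
gripper_width: 0.465
```

Contact at the expected height (about 6 N). Press slightly more, then look.

Request:
move_arm(
  increments=[1,0,0,0,0,0,2,0,0,0,0,0,2,0,0,0,0,0],
)

```text
time: 9.1
ee_pos: [0.5545, 0.0143, 0.0738]
eef_rot: [[0.001, 0.995, -0.099], [-0.0, -0.099, -0.995], [-1.0, 0.001, -0.0]]
wrist_force: [-5.2, 1.1, 10.5]
gripper_width: 0.467
```

```bash
python3 - <<'E'
from h import *
for n in ['side','scene']: snap(n,n+'6.png')
a=cv2.imread('pics/side6.png')[180:300,250:370];b=cv2.imread('pics/scene6.png')[190:290,280:380]
cv2.imwrite('pics/c7.png',np.hstack([cv2.resize(a,(400,400),interpolation=2),cv2.resize(b,(400,400),interpolation=2)]))
E
```

```text
(no output)
```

View pics/c7.png

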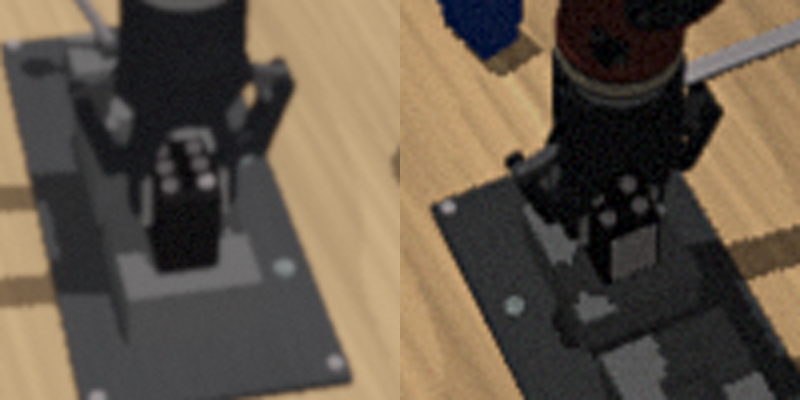

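Request:
move_arm(
  increments=[-1,0,0,0,0,0,-1,0,0,0,0,0,-1,0,0,0,0,0,-1,0,0,0,0,0,-1,0,0,0,0,0,-1,0,0,0,0,0,-1,0,0,0,0,0],
  hand=1,
)

```text
time: 9.9
ee_pos: [0.5545, 0.0144, 0.0747]
eef_rot: [[0.001, 0.995, -0.099], [0.0, -0.099, -0.995], [-1.0, 0.001, -0.0]]
wrist_force: [-0.4, -0.2, -0.1]
gripper_width: 1.002
```

Request:
move_arm(
  increments=[-15,0,0,0,0,0,-40,0,0,0,0,0,-80,0,0,0,0,0,-120,0,0,0,0,0,-170,0,0,0,0,0,-200,0,0,0,0,0,-200,0,0,0,0,0,-200,0,0,0,0,0],
)

```text
time: 10.7
ee_pos: [0.5548, 0.0143, 0.2768]
eef_rot: [[0.004, 0.995, -0.099], [-0.0, -0.099, -0.995], [-1.0, 0.004, -0.0]]
wrist_force: [-0.3, -0.7, -0.7]
gripper_width: 0.999
```

```bash
python3 - <<'E'
from h import *
np.set_printoptions(precision=4,suppress=True)
s=state();E=np.array(s['eef_rot']);p=np.array(s['ee_pos']);print(s['time'],p,E)
for n in ['wrist','side','scene']:
    im=snap(n,n+'7.png')
    for t in ['oblong_module_foot','lever_tip']:
        for d in pinpoint(t,n)[:3]: X=w(n,d['xyz']); print(n,t,round(d['confidence'],2),X,px(n,X))
E
```

```text
10.7 [0.5548 0.0143 0.2768] [[ 0.0045  0.9951 -0.099 ]
 [-0.0003 -0.099  -0.9951]
 [-1.      0.0045 -0.0001]]
wrist oblong_module_foot 0.6 [ 0.5221 -0.2171 -0.0061] [313.8 376.2]
wrist lever_tip 0.34 [ 0.362   0.1761 -0.0012] [122.2  66.3]
side oblong_module_foot 0.71 [ 0.5287 -0.2171  0.0039] [327.8 352.4]
side oblong_module_foot 0.63 [0.5554 0.0143 0.0272] [304.  260.1]
side lever_tip 0.77 [0.5325 0.2576 0.1194] [264.  166.7]
side lever_tip 0.65 [ 0.3604  0.1718 -0.0001] [202.7 241.7]
scene oblong_module_foot 0.86 [ 0.5303 -0.2151 -0.0014] [298.8 197.6]
scene oblong_module_foot 0.79 [0.5532 0.0185 0.0247] [333.7 255.7]
scene oblong_module_foot 0.22 [ 0.5557 -0.4378  0.0041] [257.8 151.8]
scene lever_tip 0.48 [0.5353 0.2561 0.1251] [397.9 310.1]
```

View pics/wrist7.png

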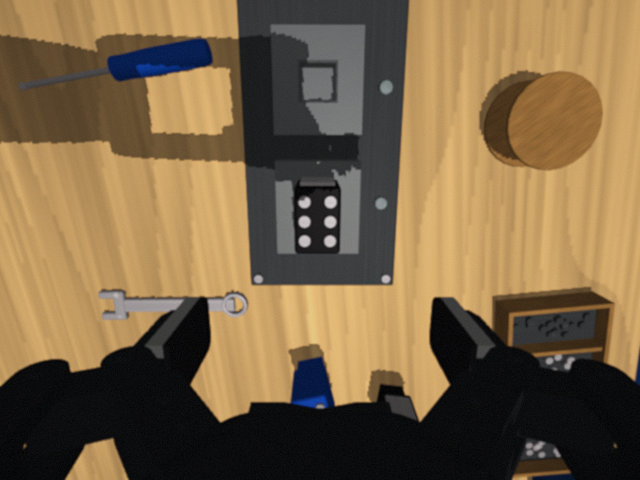

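View pics/side7.png

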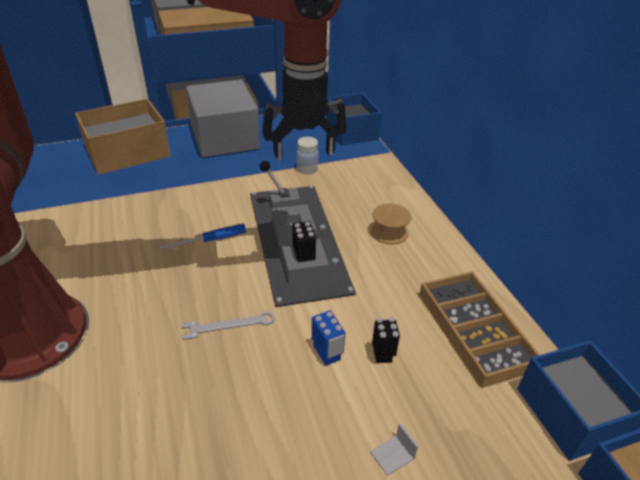

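Request:
move_arm(
  increments=[0,-48,-120,0,0,0.004,0,-48,-120,0,0,0.004,0,-96,-241,0,0,0.004,0,-96,-241,0,0,0.004,0,-96,-241,0,0,0.004,0,-96,-241,0,0,0.004,50,-96,-241,0,0,0.004,90,-96,-241,0,0,0.004,90,-96,-241,0,0,0.004],
  hand=0,
)

```text
time: 12.05
ee_pos: [0.4771, 0.2613, 0.1768]
eef_rot: [[-0.01, 0.995, -0.099], [-0.006, -0.099, -0.995], [-1.0, -0.009, 0.007]]
wrist_force: [-0.3, -0.2, -0.8]
gripper_width: 0.003
```

```bash
python3 - <<'E'
from h import *
np.set_printoptions(precision=4,suppress=True)
s=state();E=np.array(s['eef_rot']);p=np.array(s['ee_pos']);print(s['time'],p,E,s['gripper_width'])
for n in ['wrist','side']: snap(n,n+'8.png')
for d in pinpoint('lever_tip','wrist')[:3]: X=w('wrist',d['xyz']);print(d['confidence'],X,px('wrist',X),E.T@(X-p))
X=np.array([.535,.258,.122]);print(E.T@(X-p),px('wrist',X))
E
```

```text
12.05 [0.4771 0.2613 0.1768] [[-0.01    0.9951 -0.0988]
 [-0.006  -0.0989 -0.9951]
 [-0.9999 -0.0094  0.007 ]] 0.00289606217302544
0.82 [0.5441 0.263  0.1332] [427.3 254.4] [ 0.0429  0.067  -0.0086]
[ 0.0542  0.0585 -0.0028] [406.5 258.3]
```

View pics/wrist8.png

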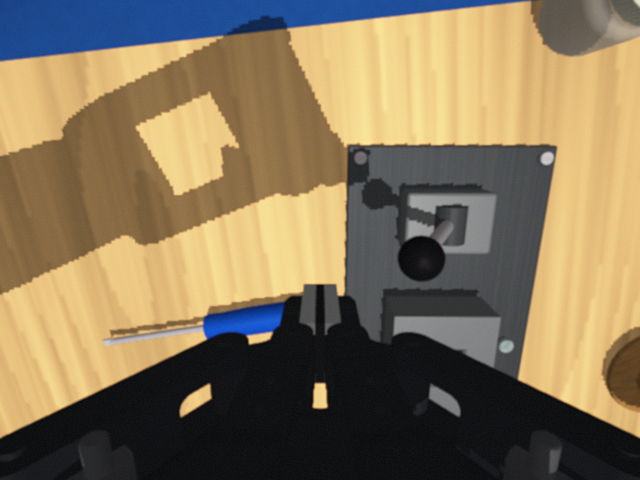

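View pics/side8.png

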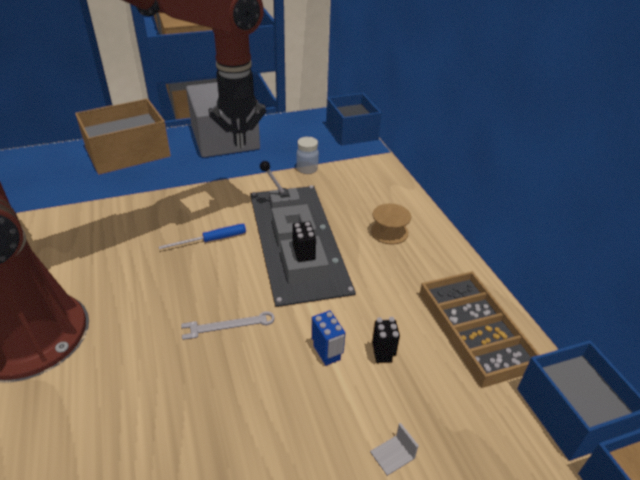

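Request:
move_arm(
  increments=[40,0,-4,0,0.007,0.009,71,0,-4,0,0.007,0.009,71,0,-4,0,0.007,0.009,71,15,-4,0,0.007,0.009,71,25,-4,0,0.007,0.009,71,35,-4,0,0.007,0.009,71,45,-4,0,0.007,0.009,71,55,-4,0,0.007,0.009,71,65,-4,0,0.007,0.009,71,75,-4,0,0.007,0.009],
)

```text
time: 13.2
ee_pos: [0.5603, 0.26, 0.1155]
eef_rot: [[0.016, 0.995, -0.1], [0.007, -0.1, -0.995], [-1.0, 0.015, -0.008]]
wrist_force: [-1.0, 0.6, 0.4]
gripper_width: 0.001
```

```bash
python3 - <<'E'
from h import *
np.set_printoptions(precision=4,suppress=True)
s=state();E=np.array(s['eef_rot']);p=np.array(s['ee_pos']);print(s['time'],p,E)
snap('wrist','w9.png')
E
```

```text
13.2 [0.5603 0.26   0.1155] [[ 0.0161  0.9949 -0.1   ]
 [ 0.0067 -0.1001 -0.995 ]
 [-0.9998  0.0153 -0.0083]]
```

View pics/w9.png

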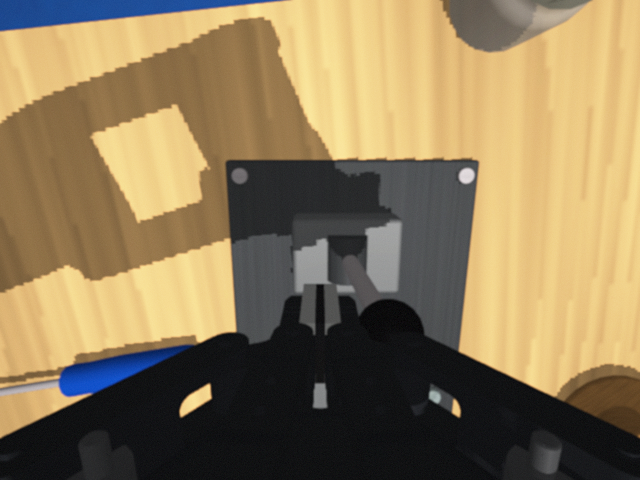

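Request:
move_arm(
  increments=[4,8,-1,0,0,-0.015,6,16,-1,0,0,-0.015,6,24,-1,0,0,-0.015,6,30,-1,0,0,-0.015],
)

```text
time: 13.65
ee_pos: [0.5919, 0.2574, 0.1091]
eef_rot: [[0.002, 0.995, -0.101], [0.008, -0.101, -0.995], [-1.0, 0.001, -0.008]]
wrist_force: [-0.7, -1.0, -0.4]
gripper_width: -0.003
```

```bash
python3 - <<'E'
from h import *
np.set_printoptions(precision=4,suppress=True)
s=state();E=np.array(s['eef_rot']);p=np.array(s['ee_pos']);print(s['time'],p,E,s['wrist_force'])
snap('wrist','w10.png');snap('side','s10.png')
for n in ['wrist','side']:
  for d in pinpoint('lever_tip',n)[:3]: X=w(n,d['xyz']);print(d['confidence'],X,px(n,X),E.T@(X-p))
E
```

```text
13.65 [0.5919 0.2574 0.1091] [[ 0.0017  0.9949 -0.1006]
 [ 0.0077 -0.1006 -0.9949]
 [-1.      0.0009 -0.0078]] [-0.6617 -1.0304 -0.3838]
0.62 [0.6179 0.2486 0.1247] [387.2 334.8] [-0.0156  0.0268  0.0061]
0.61 [ 0.6851  0.4008 -0.0042] [306.5 169.6] [ 0.1146  0.0782 -0.1511]
0.46 [0.6205 0.2496 0.1226] [300.6 161.7] [-0.0134  0.0292  0.0048]
```

View pics/w10.png

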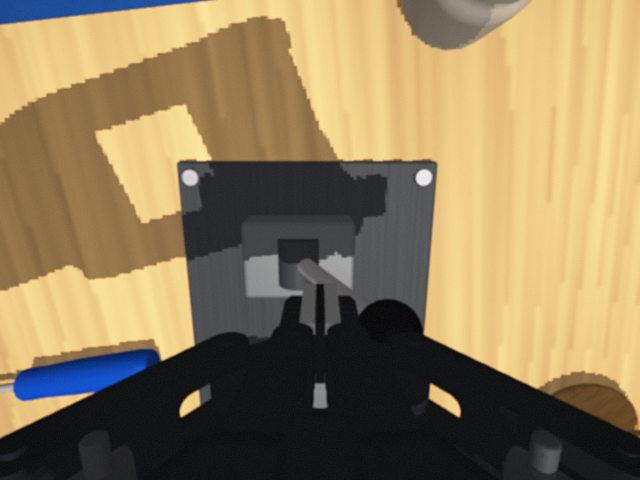

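Request:
move_arm(
  increments=[0,4,2,0,0,0,0,8,2,0,0,0,0,8,2,0,0,0],
)

```text
time: 14.15
ee_pos: [0.5999, 0.2548, 0.1099]
eef_rot: [[0.003, 0.995, -0.101], [0.008, -0.101, -0.995], [-1.0, 0.002, -0.008]]
wrist_force: [0.2, 0.4, -0.2]
gripper_width: 0.006
```

Request:
move_arm(
  increments=[0,4,1,0,0,0,0,8,1,0,0,0,0,8,1,0,0,0],
)

```text
time: 14.45
ee_pos: [0.601, 0.2546, 0.1097]
eef_rot: [[-0.014, 0.995, -0.101], [0.009, -0.101, -0.995], [-1.0, -0.015, -0.008]]
wrist_force: [-16.8, 3.0, 9.3]
gripper_width: -0.003
```

```bash
python3 - <<'E'
from h import *
np.set_printoptions(precision=4,suppress=True)
s=state();E=np.array(s['eef_rot']);p=np.array(s['ee_pos']);print(s['time'],p,s['wrist_force'])
snap('wrist','w11.png');snap('side','s11.png')
for n in ['wrist','side']:
  for d in pinpoint('lever_tip',n)[:3]: X=w(n,d['xyz']);print(d['confidence'],X,px(n,X),E.T@(X-p))
E
```

```text
14.45 [0.601  0.2546 0.1097] [-16.8256   3.022    9.2847]
0.62 [0.6286 0.2513 0.1205] [389.4 316.6] [-0.0112  0.0276  0.0003]
0.61 [0.6289 0.2502 0.119 ] [303.9 162.3] [-0.0097  0.0281  0.0014]
```

View pics/w11.png

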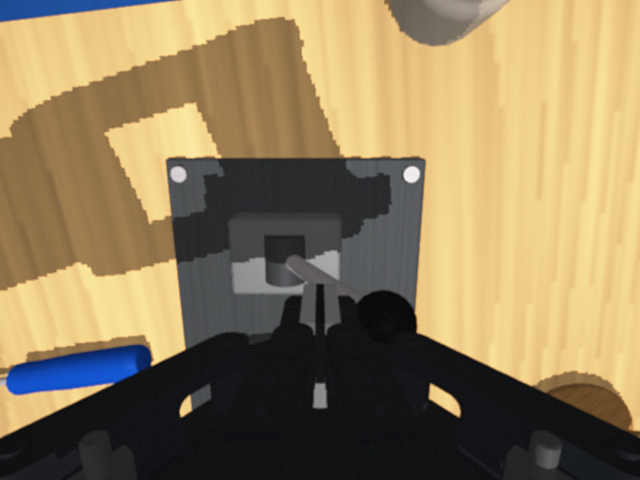

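Request:
move_arm(
  increments=[0,-10,0,0,0,0.015,0,-30,0,0,0,0.015,0,-60,0,0,0,0.015,-40,-70,0,0,0,0.015,-90,-70,0,0,0,0.015,-140,-70,0,0,0,0.015,-170,-90,0,0,0,0.015,-170,-120,0,0,0,0.015,-170,-120,0,0,0,0.015,-170,-120,0,0,0,0.015],
)

```text
time: 15.65
ee_pos: [0.4838, 0.2651, 0.2816]
eef_rot: [[0.004, 0.995, -0.1], [0.008, -0.1, -0.995], [-1.0, 0.003, -0.008]]
wrist_force: [-0.2, -0.4, -0.3]
gripper_width: 0.001
```

```bash
python3 - <<'E'
from h import *
np.set_printoptions(precision=4,suppress=True)
s=state();print(s['time'],s['ee_pos'],s['wrist_force'])
for n in ['wrist','side','scene']:
  snap(n,n+'12.png')
  for t in ['lever_tip','oblong_module_foot','oblong_module_centre','square_module_centre']:
    for d in pinpoint(t,n)[:3]: X=w(n,d['xyz']);print(n,t,round(d['confidence'],2),X,px(n,X))
a=cv2.imread('pics/side12.png')[130:310,220:400];b=cv2.imread('pics/scene12.png')[200:380,260:440]
cv2.imwrite('pics/c12.png',np.hstack([cv2.resize(a,(400,400),interpolation=2),cv2.resize(b,(400,400),interpolation=2)]))
E
```

```text
15.65 [0.4838 0.2651 0.2816] [-0.247  -0.4462 -0.2943]
wrist lever_tip 0.55 [0.6266 0.2485 0.1236] [490.1 226.8]
wrist square_module_centre 0.64 [0.5696 0.1341 0.0495] [407.5 317.2]
side lever_tip 0.58 [0.6265 0.2488 0.1198] [303.1 162.5]
side lever_tip 0.5 [0.3615 0.171  0.0001] [203.2 241.8]
side oblong_module_foot 0.94 [ 0.5279 -0.2173  0.0047] [327.5 352.4]
side oblong_module_foot 0.81 [0.5589 0.0122 0.0264] [305.9 260.7]
side oblong_module_centre 0.96 [0.551  0.011  0.0693] [302.6 246.6]
side oblong_module_centre 0.94 [ 0.5234 -0.2168  0.0399] [325.7 340.5]
side square_module_centre 0.93 [ 0.6258 -0.2517  0.0424] [385.5 340.8]
side square_module_centre 0.66 [0.5556 0.016  0.0297] [303.9 258.7]
scene lever_tip 0.59 [0.6273 0.2456 0.1241] [360.5 326.5]
scene lever_tip 0.46 [0.5535 0.017  0.0254] [333.3 255.2]
scene lever_tip 0.22 [0.3634 0.1707 0.0013] [424.5 271.4]
scene oblong_module_foot 0.85 [ 0.5299 -0.2219 -0.0011] [297.8 196. ]
scene oblong_module_foot 0.8 [0.5537 0.019  0.0285] [333.6 255.2]
scene oblong_module_centre 0.72 [0.5592 0.0117 0.0698] [330.8 246.1]
scene oblong_module_centre 0.68 [ 0.5252 -0.2119  0.0389] [300.4 189.2]
scene oblong_module_centre 0.4 [0.6289 0.2457 0.1234] [359.9 327. ]
scene square_module_centre 0.87 [ 0.627  -0.2545  0.0419] [262.1 192.8]
scene square_module_centre 0.61 [0.5578 0.0118 0.0522] [331.1 249.3]
```

View pics/c12.png

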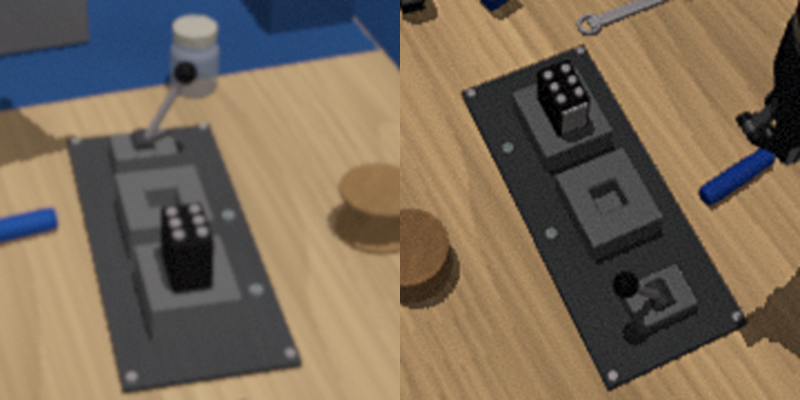

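View pics/wrist12.png

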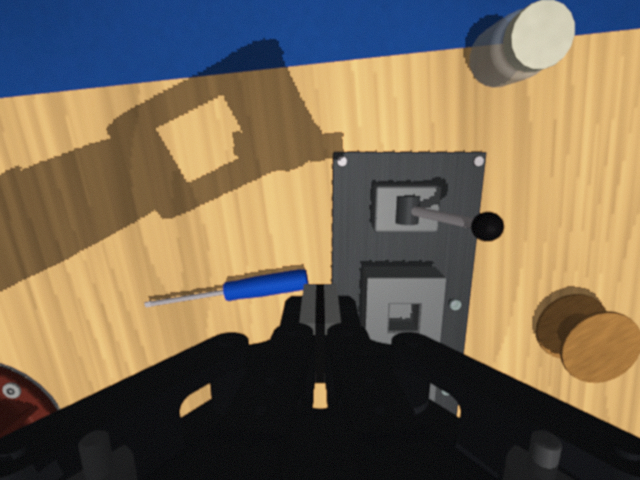

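```bash
python3 -c "
from h import *
print(hand_in(),state()['time'])"
```

```text
the job is handed in; nothing more can be done
the job is handed in; nothing more can be done
```

I plugged the black oblong module into the oblong socket, released it, pushed the tester's lever to its far stop, and handed the job in at about 16 s of the 54 s allowed. No verdict was reported.

- **Module:** It slid in freely and stopped at the expected fully-home height. I then pressed with about 10 N without further travel. After release the cameras showed it upright with its housing flat on the block. The networks put the foot at z of about 0.026–0.029 m (0.028 m is fully home) and within about 5 mm of the socket centre. That is no finer than the networks' own accuracy of about 4 mm, so the 4 mm limit rests on the free fit in the hole.
- **Lever:** The force rose to about 17 N at the stop. After backing off, the ball was at about (0.627, 0.248, 0.122) m, having moved about 92 mm from its start, which fits the far stop.
- **Surroundings:** The square module's measured position was unchanged. The wrench, screwdriver, jar, reel and blue look-alike looked unmoved in the last pictures. I did not check the bracket again at the end.
- **Disagreements:** The networks also reported the blue look-alike as the module. One wrist-camera reading of the lever ball was about 9 mm off the others, so I went by the pictures and the push force.

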